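# Hold the cavitation probe in the drained ultrasonic bath for its zero reading

## Task

The drained ultrasonic bath is to get the zero reading of its cavitation meter. First lay the aluminium guide bar across the tank so that both its ends sit down in the two rim pockets and let go of it; then lift the meter's probe out of its stand and lower its rod upright through the hole in the bar until its depth ring is about a centimetre above the hole. The probe must never touch the bar or the bath, because that would spoil the reading: finish while still holding the probe there, still and centred in the hole, and leave the timer, the tape roll and the flat box where they are.

Things in the scene. Friction and masses are not known exactly. Their poses are not given: they have to be found in the camera images.
- bath: Drained ultrasonic bath, fixed: white case 138 x 206 mm, steel deck, rim 116 mm above the desk; open tank 90 mm front to back (x), 160 mm wide (y), floor at 30 mm. Front and back rim each have in the middle a pocket, open up and to the tank: 34 mm wide, 15 mm long, 8 mm deep, closed outer ends 120 mm apart. Origin: centre of underside; x from front panel to back, through both pockets.
- pocket_front (a point): Middle of the floor of the front rim pocket, 52.5 mm from the bath's centre, 108 mm above the desk.
- pocket_back (a point): Middle of the floor of the back rim pocket, 52.5 mm from the bath's centre, 108 mm above the desk.
- guide_bar: Loose aluminium bar lying flat, right side up, some 0.14 kg: 114 mm long (x), 28 wide (y), 10 thick; in its middle a block 44 mm long, 36 wide (y, grip across this), 26 high from the underside, on it a 3 mm high steel flange 31 mm across, and a vertical through hole 23 mm in diameter. In the pockets it has 3 mm play at each side and end; either way round will do. Origin: centre of underside; z up.
- guide_mouth (a point): Centre of the upper mouth of the hole in the guide bar, 29 mm above the bar's underside.
- probe: Loose cordless cavitation meter, upright in its stand, some 0.12 kg: steel rod 10 mm in diameter, 80 long; above it a black depth ring 30 mm across, 6 high; above it a square grey grip 22 x 22 mm, 62 high (86 to 148 mm above the tip). Origin: centre of the rod's lower end; z up along the rod; x, y square to the grip's faces (display looks to -x).
- probe_tip (a point): Centre of the lower end of the probe's rod.
- ring_underside (a point): Centre of the underside of the depth ring, 80 mm above the tip.
- probe_stand: Weighted stand, fixed: round foot 84 mm across, upright tube of 30 mm outer and 18 mm inner diameter, mouth 88 mm above the desk. The rod hangs in the tube, the depth ring rests on its mouth, the tip is 8 mm above the desk. Origin: centre of the underside.
- timer: Small white minute timer, 46 x 48 x 46 mm, a bystander. Origin: centre of the underside.
- tape_roll: Roll of beige indicator tape lying flat, 68 mm across, 19 mm high, a bystander. Origin: centre of the underside.
- flat_box: Flat white carton, 132 x 78 x 35 mm, a bystander. Origin: centre of the underside.
- shelf_edge (a point): Middle of the front edge of the fixed shelf over the rear of the desk, which runs along y for 540 mm either way; its board, 238 to 262 mm above the desk, begins here and extends to the back. Keep wrist and gripper in front of it.
Not all that is in view belongs to the job. There is more than one size of the probe; the job needs the smaller.

How it is judged (in metres and radians):
On the way, in this order (a step that is already met when the one before it is completed fails the run):
1. the guide bar lies down in both pockets, let go, while the probe is still in its stand (z of guide_bar in the frame of bath between 0.105 and 0.1105 m and horizontal distance between guide_bar and bath below 0.008 m and angle between guide_bar's own z axis and vertical below 0.03 rad and angle between the x axis of guide_bar and the x axis of bath, either way round below 0.12 rad and contact force between the fingers and guide_bar below 0.1 N and horizontal distance between probe and probe_stand below 0.012 m and height (world z) of probe below 0.015 m), for 0.2 s.
2. the probe, held by the fingers, has its tip above the hole of the bar (horizontal distance between probe_tip and guide_mouth below 0.01 m and z of probe_tip in the frame of guide_mouth above 0 m and contact force between the fingers and probe above 1 N).
At the end, for the whole second after the job is handed in: Bar flat in both pockets (within 2.5 mm of their floors) and let go; probe carried by the fingers alone, still, upright within 5 degrees, tip and ring within 4.5 mm of the hole's axis, ring 3 to 20 mm above the hole, touching neither bar nor bath (z of guide_bar in the frame of bath between 0.105 and 0.1105 m and horizontal distance between guide_bar and bath below 0.008 m and angle between guide_bar's own z axis and vertical below 0.03 rad and angle between the x axis of guide_bar and the x axis of bath, either way round below 0.12 rad and contact force between each of the arm, the fingers, probe and guide_bar below 0.1 N and z of ring_underside in the frame of guide_mouth between 0.003 and 0.02 m and horizontal distance between each of probe_tip, ring_underside and guide_mouth below 0.0045 m and angle between probe's own z axis and vertical below 0.09 rad and linear speed of probe below 0.01 m/s and angular speed of probe below 0.1 rad/s and contact force between the fingers and probe above 1 N and contact force between probe and bath below 0.1 N); the arm keeps its last pose, push and grip.
It fails at once if the probe touches the guide bar (over 0.5 N) (contact force between probe and guide_bar above 0.5 N).
It fails at once if the probe touches the bath (over 0.5 N) (contact force between probe and bath above 0.5 N).
It fails at once if the timer is moved by more than 2 cm (distance of timer from where it was at the start of the episode above 0.02 m).
It fails at once if the tape roll is moved by more than 2 cm (distance of tape_roll from where it was at the start of the episode above 0.02 m).
It fails at once if the flat box is moved by more than 2 cm (distance of flat_box from where it was at the start of the episode above 0.02 m).
It also fails if it takes over 70 s, if anything falls off the work surface, if the arm or the gripper's body presses on something with over 40 N, if the wrist force passes 120 N, or if a joint passes its speed limit or range.

## Robot

A 6-joint arm with a two-finger parallel gripper is mounted at the origin on a cart in front of the work surface, level with it; the furniture and walls round the work are solid. World frame = base frame: x ahead of the robot, y to its left, z up, the work surface at z = 0. Lengths are in mm, angles in rad, forces in N, time in s.
With the tool pointing down it reaches from about 275 to 1000 mm from the base axis. Payload 8.4 kg.
Tool frame: the origin (TCP) lies between the finger pads; the fingertips stand r.tips_ahead ahead of it and the grasp point (between the pads) lies 6 mm ahead of it (r.tips_ahead is the distance from the TCP to the fingertips, in mm); z points along the fingers, y is the line along which they close (so a half turn about z gives the same grasp; the last joint's range is limited). The gripper opens to 85 mm and grips with 20 to 120 N. Pads are 22 mm wide; open, the fingers measure 114 mm over their backs; the gripper's body (76 mm by 85 mm) begins 54 mm behind the grasp point. The pads swing forward as they close: fully open they stand 13 mm farther back than shut.
Start: joints at [1.249, 0.353, 1.633, -0, 1.155, -0.002], TCP at [196.484, 593.315, 256.281] pointing down, gripper open.
Joint ranges: [-2.63, 2.63], [-0.92, 2.1], [0.06, 2.66], [-1.3, 4.44], [0, 2.69], [-3.02, 3.02]. Speed limits (rad/s): [2.22, 2.22, 2.79, 3.14, 3.14, 3.14].

## Interface

Orientations are given as [roll, pitch, yaw] about the fixed x, y, z axes, in that order (R = Rz(yaw) Ry(pitch) Rx(roll)).
In Python, from rig import r gives the robot as it stands.
- The arm moves only by the tool carry_out, never from a script. Its arguments are lists of equal length, an entry for each row: "delta_pos": the shift along the tool's x, y, z in m, a list of three; "rot": the turn, a rotation vector about the tool's x, y, z in degrees, a list of three. A call has 1 to 8 rows; each row is the pose to reach, as a shift and turn from the pose commanded when the call began, along the tool's axes at that moment; what a row does not reach only later rows make up. A row lasts 1/8 s, in which the tool goes at most 62.5 mm and 10.7 degrees, less where a joint would pass 70% of its speed; a pose out of reach is approached as far as the arm can. A call with a gripper value outside its range is refused whole. "claw" is the finger opening in m, from 0 to 0.0854, set as the call begins (left out, the last holds). The fingers move at their own pace and stop on an object; "grip_force" is the grip in N (left out, the last holds). Time passes only in rows, so rows that repeat a pose let the fingers close. It gives the time, the measured TCP pose, the force, the opening and the grip force at its end, in the units of the state.
- r.sense(): the state, without advancing time (a new reading comes with each control period).
- r.grab_frame(name): name is "scene" or "top" or "wrist"; returns the picture (400x640x3 uint8, blue, green, red); there is no depth.
- r.camera_info(name): a dict with "fx", "fy", "cx", "cy" (pixels), "pose" (4x4, takes a point from camera to world coordinates); the wrist camera has in their place "hand_eye" (4x4, takes a point from camera to tool coordinates, whose origin is the TCP and whose axes are the flange's). Camera axes: x right, y down, z forward; pixel columns grow to the right and rows downward; lengths in mm; the calibration is good to about 2 mm. The wrist camera is an equidistant fisheye: a pixel r from the principal point sees the ray r / f radians off the axis. A picture is of the moment at which its call begins: read the wrist's pose just before it. camera_info takes no time and is no camera call.
- r.sign_off(): hands the job in; it is judged then, once.
Trained networks look in the newest picture that a camera, given by its name, has taken for a name from the list of things; names that differ only in an ending like _2 or _b are one class to them, and where a whole thing is asked for, a point or a joint stands for the part that bears it (a point fixed in the world has none). Each returns a list of dicts, best first, with "p" (0 to 1); they miss things now and then, are a little off and sometimes report something else, mostly with a low value. They report only what shows in the picture. A call takes as long as a camera call. They do not tell look-alikes from the thing itself.
- r.recognise(thing, camera): "box" ([left, top, right, bottom] in pixels, round what is visible of it).
- r.cut_out(thing, camera): "mask" (400x640 bool, what is visible of it) and "box" ([left, top, right, bottom] in pixels, round what is visible of it).
The state is a dict: "clock": time; "qpos": joint angles; "qvel": joint speeds; "joint_efforts": joint torques, N m; "eef_pos": TCP position; "tcp_rot": TCP orientation; "contact_force": force on the tool from outside, world axes, zero at the start; "wrist_torque": the same for the moment, N m; "opening": opening from 0.0 (shut) to 1.0 (fully open); "grasp_force": force on a finger pad.
Only numpy, scipy, OpenCV 4.12 (cv2) and the standard library are available. Lean on these libraries where they do the work, as an engineer would, in place of code of your own. Each camera call takes 0.05 s, during which the arm holds its last target. There are 200 camera calls.

## Working session

There is one attempt and no reset: what is moved stays moved. The work goes in short steps, Python scripts to look and compute and a tool call to move; the robot and the scene stay as the last step left them, time stands still between calls to the robot, and variables do not carry over. Pictures are saved under pics/ and viewed, at most 10 in all, crops included, and the job is handed in when it is done.

Besides the shell and the picture viewer there is one more tool, called after "Emit:" in YAML: its name, and indented under it one key for each argument. carry_out: Moves the arm, as the interface text tells. Its arguments: {"type":"object","properties":{"delta_pos":{"type":"array","items":{"type":"array","items":{"type":"number"}}},"rot":{"type":"array","items":{"type":"array","items":{"type":"number"}}},"claw":{"type":"number"},"grip_force":{"type":"number"}},"required":["delta_pos","rot"]}

```bash
mkdir -p pics; ls
python3 - <<'E'
from rig import r
import cv2,numpy as np
for n in("scene","top","wrist"):
    im=r.grab_frame(n);cv2.imwrite(f"pics/{n}0.png",im)
    print(n,{k:np.round(v,3).tolist() for k,v in r.camera_info(n).items() if not isinstance(v,str)})
    for t in("bath","guide_bar","probe","probe_stand","timer","tape_roll","flat_box"):
        print(t,[(round(d["p"],2),np.round(d["box"]).tolist()) for d in r.recognise(t,n)][:4])
print(r.tips_ahead,r.sense())
E
```

```text
pics
scene {'fx': 501.313, 'fy': 501.313, 'cx': 314.522, 'cy': 187.407, 'pose': [[0.553, -0.646, 0.526, -273.976], [-0.833, -0.419, 0.361, -525.311], [-0.013, -0.638, -0.77, 1361.479], [0.0, 0.0, 0.0, 1.0]]}
bath [(0.64, [280.0, 180.0, 355.0, 247.0])]
guide_bar [(0.69, [398.0, 249.0, 409.0, 272.0]), (0.61, [232.0, 178.0, 261.0, 196.0])]
probe [(0.74, [373.0, 209.0, 387.0, 254.0]), (0.69, [232.0, 178.0, 262.0, 196.0]), (0.66, [398.0, 251.0, 410.0, 269.0]), (0.17, [384.0, 268.0, 416.0, 290.0])]
probe_stand [(0.71, [384.0, 264.0, 414.0, 292.0])]
timer [(0.58, [233.0, 152.0, 244.0, 169.0])]
tape_roll [(0.74, [203.0, 169.0, 221.0, 187.0])]
flat_box [(0.89, [429.0, 241.0, 478.0, 290.0]), (0.58, [401.0, 252.0, 409.0, 272.0])]
top {'fx': 372.058, 'fy': 372.058, 'cx': 319.327, 'cy': 201.674, 'pose': [[-0.022, -0.98, 0.198, 271.106], [-1.0, 0.021, -0.006, 19.982], [0.002, -0.198, -0.98, 1428.224], [0.0, 0.0, 0.0, 1.0]]}
bath [(0.78, [288.0, 183.0, 353.0, 229.0])]
guide_bar [(0.61, [235.0, 200.0, 244.0, 228.0]), (0.43, [404.0, 211.0, 418.0, 218.0])]
probe [(0.52, [374.0, 191.0, 384.0, 207.0]), 
[... 697 characters left out ...]
: 1.2, 'qpos': array([ 1.24861399e+00,  3.52997376e-01,  1.63339529e+00, -1.99195012e-05,
        1.15518395e+00, -2.42115726e-03]), 'qvel': array([ 1.66014763e-04,  2.27912562e-04, -1.22785314e-03,  6.83533205e-05,
       -4.81475469e-04,  1.50227529e-03]), 'joint_efforts': array([ 2.23806725e-03, -6.05175018e+01, -3.42442775e+01,  2.85876567e-04,
        1.18130887e-03, -4.38533434e-06]), 'eef_pos': array([196.48373733, 593.32292256, 256.28462783]), 'tcp_rot': array([3.14157666e+00, 1.82626498e-05, 2.82183952e+00]), 'contact_force': array([0.16361863, 0.72950803, 0.07688157]), 'wrist_torque': array([-0.00969928, -0.03694543,  0.04871219]), 'grasp_force': 0.0, 'opening': 0.9992433295037821}
```

Run:
```python
import cv2,numpy as np
a=cv2.imread("pics/scene0.png")[140:310,190:490];b=cv2.imread("pics/top0.png")[155:245,180:460]
a=cv2.resize(a,None,fx=2.6,fy=2.6,interpolation=3)
cv2.imwrite("pics/a.png",a);b=cv2.resize(b,None,fx=2.85,fy=2.85,interpolation=3);cv2.imwrite("pics/b.png",b)
```

```text
(no output)
```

View pics/a.png

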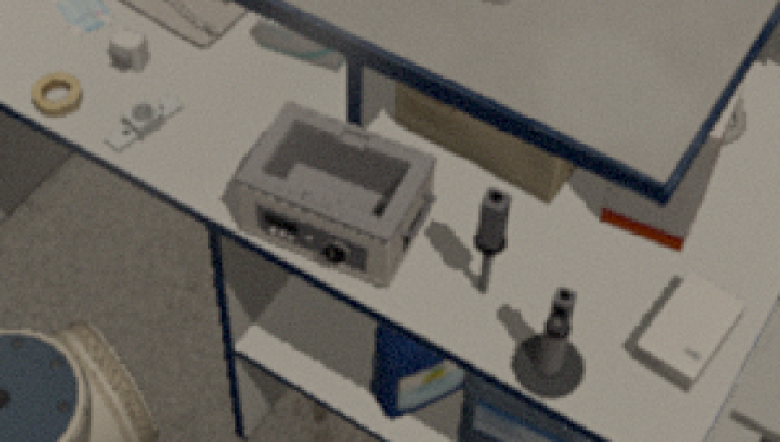

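View pics/b.png

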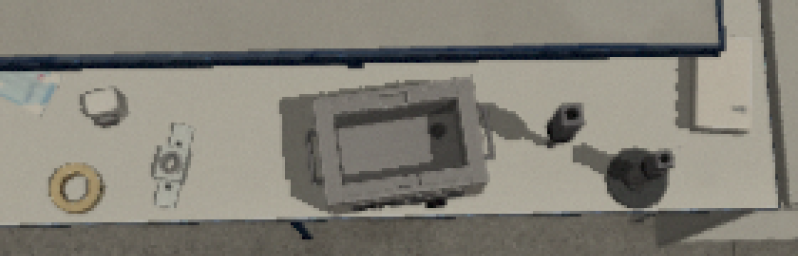

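Scene: bar at (245,187), tape (212,178) and timer (238,160) beside it, bath (318,214), larger free-standing probe (380,231), smaller probe in the stand (404,265), box (453,266). Two probe candidates; the one in the stand is the smaller and fits. I'll check it in an enlarged crop from close by.

```bash
cat > h.py <<'E'
from rig import r
import numpy as np,cv2
from scipy.spatial.transform import Rotation as R
def pose():
    s=r.sense();T=np.eye(4);T[:3,:3]=R.from_euler('xyz',s['tcp_rot']).as_matrix();T[:3,3]=s['eef_pos'];return T
def snap(n,f=None):
    "grab; returns (image, info, camera pose)"
    P=pose();im=r.grab_frame(n);i=r.camera_info(n)
    if f:cv2.imwrite("pics/"+f,im)
    return im,i,(P@i['hand_eye'] if n=="wrist" else i['pose'])
def ray(i,C,u):
    x=(u[0]-i['cx'])/i['fx'];y=(u[1]-i['cy'])/i['fy']
    if 'hand_eye' in i:
        t=np.hypot(x,y);k=np.sin(t)/max(t,1e-9);d=np.array([x*k,y*k,np.cos(t)])
    else: d=np.array([x,y,1.])
    return np.array(C)[:3,3],np.array(C)[:3,:3]@(d/np.linalg.norm(d))
def atz(i,C,u,z):
    o,d=ray(i,C,u);return o+d*(z-o[2])/d[2]
def pix(i,C,p):
    q=np.linalg.inv(C)@np.append(p,1)
    q=q[:3]
    if 'hand_eye' in i:
        n=np.hypot(q[0],q[1]);t=np.arctan2(n,q[2]);a=q[:2]/max(n,1e-9)*t
    else:a=q[:2]/q[2]
    return np.array([i['cx']+i['fx']*a[0],i['cy']+i['fy']*a[1]])
def tri(rays):
    A=sum(np.eye(3)-np.outer(d,d) for o,d in rays);b=sum((np.eye(3)-np.outer(d,d))@o for o,d in rays)
    return np.linalg.solve(A,b)
def go(x,y,z,yaw,frm=None):
    "delta to a tool-down pose (mm, deg yaw)"
    P=pose() if frm is None else frm
    Rt=R.from_euler('xyz',[np.pi,0,np.radians(yaw)]).as_matrix()
    d=P[:3,:3].T@(np.array([x,y,z])-P[:3,3])/1000
    w=np.degrees(R.from_matrix(P[:3,:3].T@Rt).as_rotvec())
    print("delta",np.round(d,4).tolist(),"rot",np.round(w,2).tolist())
E
python3 - <<'E'
from h import *
i=r.camera_info("top");s=r.camera_info("scene")
for n,u,z in(("bar",(239.5,213),20),("bath L",(292,190),116),("bath ctr",(321,205),116),("stand",(402.5,217),3),("bigprobe foot",(373,206),0),("bigtop",(380,193),200),("smalltop",(413,211),156),("tape",(206,221),19),("timer",(216,191),46),("shelf",(320,175.5),262),("shelfR",(430,173.5),262),("deskfront",(320,230),0),("box",(433,186),35)):
    print(n,np.round(atz(i,i['pose'],u,z)))
print("big top",tri([ray(i,i['pose'],(381,194.5)),ray(s,s['pose'],(380.5,214))]).round())
print("small top",tri([ray(i,i['pose'],(413.5,210)),ray(s,s['pose'],(407.5,253))]).round())
E
```

```text
bar [518. 318.  20.]
bath L [582. 110. 116.]
bath ctr [524.   6. 116.]
stand [ 492. -310.    3.]
bigprobe foot [ 538. -198.    0.]
bigtop [ 545. -194.  200.]
smalltop [ 488. -312.  156.]
tape [490. 446.  19.]
timer [601. 404.  46.]
shelf [593.   9. 262.]
shelfR [ 592. -349.  262.]
deskfront [448.  11.   0.]
box [ 605. -428.   35.]
big top [ 538. -196.  204.]
small top [ 490. -312.  162.]
```

Run:
```python
from h import *
go(470,280,230,180)
```

```text
delta [-0.3581, -0.2115, 0.0263] rot [0.0, 0.0, -18.32]
```

Emit:
carry_out:
  delta_pos:
    - [-0.05,-0.03,0.005]
    - [-0.1,-0.06,0.01]
    - [-0.15,-0.09,0.015]
    - [-0.2,-0.12,0.02]
    - [-0.25,-0.15,0.025]
    - [-0.3,-0.18,0.026]
    - [-0.34,-0.2,0.026]
    - [-0.358,-0.2115,0.026]
  rot:
    - [0,0,-2.5]
    - [0,0,-5]
    - [0,0,-7.5]
    - [0,0,-10]
    - [0,0,-12.5]
    - [0,0,-15]
    - [0,0,-17]
    - [0,0,-18.3]

```text
clock: 2.2
eef_pos: [471.5, 278.2, 230.4]
tcp_rot: [3.142, 0.001, 3.14]
contact_force: [0.9, 0.7, -0.3]
opening: 1.004
grasp_force: 0.0
```

Run:
```python
from h import *
im,i,C=snap("wrist","w1.png");np.savez("v1.npz",C=C)
print(r.sense()['eef_pos'],r.sense()['tcp_rot'])
for t in("bath","guide_bar","timer","tape_roll"):
    for d in r.cut_out(t,"wrist")[:3]:
        m=d["mask"].astype(np.uint8);print(t,round(d["p"],2),np.round(d["box"]))
go(470,360,230,180)
```

```text
[472.21262215 277.19139728 230.41785171] [-3.14080501e+00  1.15648598e-03  3.14117946e+00]
bath 0.84 [ 16. 148. 196. 298.]
guide_bar 0.57 [332. 157. 379. 254.]
timer 0.71 [401. 257. 418. 297.]
tape_roll 0.57 [434. 156. 490. 214.]
delta [-0.0005, 0.0796, 0.0003] rot [0.01, -0.01, -0.05]
```

View pics/w1.png

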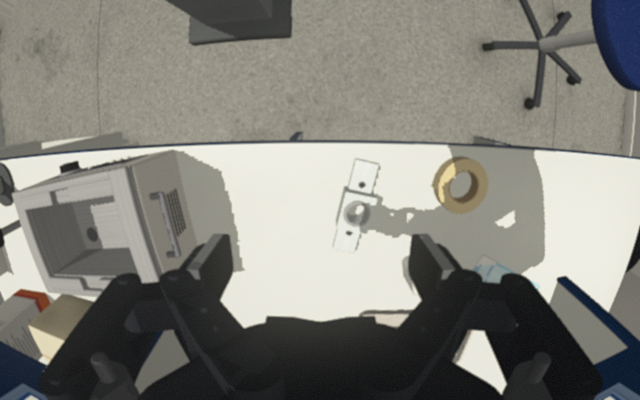

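Emit:
carry_out:
  delta_pos:
    - [0,0.025,0.03]
    - [0,0.05,0.06]
    - [0,0.055,0.065]
    - [0,0.055,0.065]
  rot:
    - [0,0,0]
    - [0,0,0]
    - [0,0,0]
    - [0,0,0]

```text
clock: 2.95
eef_pos: [469.3, 335.5, 165.4]
tcp_rot: [-3.141, -0.001, -3.14]
contact_force: [0.8, 0.1, 0.3]
opening: 0.996
grasp_force: 0.0
```

```bash
cat > fit.py <<'E'
from h import *
from scipy.optimize import minimize
def box(a,b,c,d,e,f):return np.array([[x,y,z] for x in(a,b) for y in(c,d) for z in(e,f)],float)
def disc(rad,z0,z1,n=24):
    t=np.linspace(0,2*np.pi,n);return np.array([[rad*np.cos(a),rad*np.sin(a),z] for a in t for z in(z0,z1)])
MODEL={"guide_bar":[box(-57,57,-14,14,0,10),box(-22,22,-18,18,0,26),disc(15.5,26,29)]}
S=4
def draw(parts,v,i,C):
    x,y,z,yaw=v;M=np.zeros((400*S//S,640),np.uint8)
    c,s=np.cos(yaw),np.sin(yaw)
    for p in parts:
        w=np.c_[x+c*p[:,0]-s*p[:,1],y+s*p[:,0]+c*p[:,1],z+p[:,2]]
        u=np.array([pix(i,C,q) for q in w]);h=cv2.convexHull((u*16).round().astype(np.int32))
        cv2.fillConvexPoly(M,h,255,cv2.LINE_AA,4)
    return M/255.
def fit(parts,views,v0,fixz=None):
    def cost(v):
        v=np.array(v)*[1,1,1,.01]
        if fixz is not None:v[2]=fixz
        k=0
        for i,C,m in views:
            D=draw(parts,v,i,C);k+=np.abs(D-m).sum()/m.sum()
        return k
    x0=np.array(v0)/[1,1,1,.01]
    sim=np.vstack([x0]+[x0+e for e in np.diag([8,8,8,8])])
    o=minimize(cost,x0,method="Nelder-Mead",options=dict(initial_simplex=sim,maxiter=300,xatol=.05,fatol=1e-4))
    return o.x*[1,1,1,.01],o.fun/len(views)
E
python3 - <<'E'
from fit import *
im,i,C=snap("wrist","w2.png");d=r.cut_out("guide_bar","wrist");print(pose()[:3,3],[(x['p'],x['box']) for x in d])
m2=d[0]["mask"];
np.savez("bar2.npz",C=C,m=m2)
v=[(i,C,m2.astype(float))]
print(fit(MODEL["guide_bar"],v,[518,318,0,-.2],fixz=0))
E
```

```text
[470.03695972 335.05883159 166.28965335] [(0.74, [278.8, 172.4, 330.4, 283.6]), (0.27, [362.2, 280.7, 415.6, 326.3])]
(array([ 5.22457045e+02,  3.18638681e+02,  4.10398992e+00, -2.24732247e-01]), np.float64(0.0880296098511367))
```

Run:
```python
from h import *
go(522.5,318.6,110,180-12.9)
```

```text
delta [-0.0524, -0.0165, 0.0563] rot [0.04, 0.05, 12.9]
```

Emit:
carry_out:
  delta_pos:
    - [-0.025,-0.008,0.02]
    - [-0.05,-0.0165,0.04]
    - [-0.0524,-0.0165,0.056]
    - [-0.0524,-0.0165,0.056]
    - [-0.0524,-0.0165,0.056]
  rot:
    - [0,0,6]
    - [0,0,12]
    - [0,0,12.9]
    - [0,0,12.9]
    - [0,0,12.9]

```text
clock: 3.68
eef_pos: [521.9, 318.7, 110.0]
tcp_rot: [3.141, 0.0, 2.917]
contact_force: [0.5, 0.2, -0.3]
opening: 1.002
grasp_force: 0.0
```

Run:
```python
from fit import *
im,i,C=snap("wrist","w3.png");d=r.cut_out("guide_bar","wrist");print(pose()[:3,3],r.sense()['tcp_rot'],[(x['p'],x['box']) for x in d])
m=d[0]["mask"].astype(float);o=np.load("bar2.npz")
A=(i,C,m);B=(i,o['C'],o['m'].astype(float))
print(fit(MODEL["guide_bar"],[A],[522,318,0,-.22],fixz=0))
b=fit(MODEL["guide_bar"],[A,B],[522,318,0,-.22]);print(b)
D=draw(MODEL["guide_bar"],b[0],i,C)
q=im.copy();cs,_=cv2.findContours((D>.5).astype(np.uint8),0,2);cv2.drawContours(q,cs,-1,(0,0,255),1)
cv2.imwrite("pics/w3o.png",q)
go(*b[0][:2],28,180+np.degrees(b[0][3]))
```

```text
[522.11270292 318.95101909 110.26225607] [3.14075279e+00 7.62275025e-04 2.91725393e+00] [(0.64, [295.8, 118.8, 349.2, 265.1])]
(array([ 5.22494027e+02,  3.18915735e+02,  1.56037472e+00, -2.14754169e-01]), np.float64(0.10185361658982034))
(array([ 5.23752882e+02,  3.18529063e+02, -3.84834978e+00, -2.20270396e-01]), np.float64(0.08511709044635675))
delta [-0.0016, -0.0001, 0.0823] rot [0.05, 0.04, -0.23]
```

View pics/w3o.png

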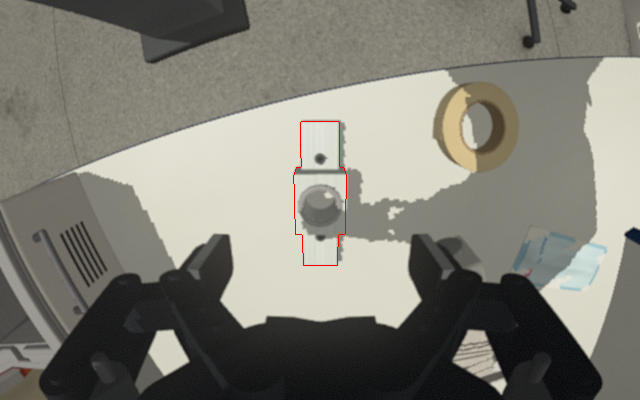

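The bar outline fits (centre pixel (320,195)). The fingers straddle it, clear of the tape (477,127) and the timer (455,250). Descending.

Emit:
carry_out:
  delta_pos:
    - [-0.001,0,0.03]
    - [-0.001,0,0.06]
    - [-0.001,0,0.08]
    - [-0.001,0,0.082]
    - [-0.001,0,0.082]
  rot:
    - [0,0,0]
    - [0,0,0]
    - [0,0,0]
    - [0,0,0]
    - [0,0,0]

```text
clock: 4.4
eef_pos: [523.6, 318.6, 28.0]
tcp_rot: [3.141, 0.001, 2.916]
contact_force: [-0.2, -0.5, 0.2]
opening: 0.998
grasp_force: 0.0
```

Emit:
carry_out:
  delta_pos:
    - [0,0,0]
    - [0,0,0]
    - [0,0,0]
    - [0,0,0]
    - [0,0,0]
    - [0,0,0]
  rot:
    - [0,0,0]
    - [0,0,0]
    - [0,0,0]
    - [0,0,0]
    - [0,0,0]
    - [0,0,0]
  claw: 0.02
  grip_force: 40

```text
clock: 5.15
eef_pos: [523.6, 318.4, 27.9]
tcp_rot: [3.141, 0.001, 2.916]
contact_force: [-1.3, -1.2, 6.0]
opening: 0.414
grasp_force: 41.3
```

Emit:
carry_out:
  delta_pos:
    - [0,0,-0.03]
    - [0,0,-0.06]
    - [0,0,-0.11]
    - [0,0,-0.16]
    - [0,0,-0.2]
    - [0,0,-0.2]
  rot:
    - [0,0,0]
    - [0,0,0]
    - [0,0,0]
    - [0,0,0]
    - [0,0,0]
    - [0,0,0]

```text
clock: 5.9
eef_pos: [524.7, 319.1, 230.7]
tcp_rot: [3.137, 0.004, 2.916]
contact_force: [0.8, 0.7, -2.8]
opening: 0.413
grasp_force: 40.6
```

Run:
```python
from h import *
print(r.sense()['opening'],r.sense()['grasp_force'])
go(450,60,235,170)
```

```text
0.4133487059928813 40.629958575591445
delta [0.0149, -0.2693, -0.0055] rot [0.23, 0.25, -2.92]
```

Emit:
carry_out:
  delta_pos:
    - [0.02,-0.04,0]
    - [0.05,-0.09,0]
    - [0.08,-0.14,0]
    - [0.1,-0.17,0]
    - [0.1,-0.18,0]
    - [0.1,-0.18,0]
  rot:
    - [0,0,0]
    - [0,0,-2]
    - [0,0,-3]
    - [0,0,-3]
    - [0,0,-3]
    - [0,0,-3]

```text
clock: 6.65
eef_pos: [385.7, 164.9, 226.8]
tcp_rot: [-3.141, -0.0, 2.968]
contact_force: [0.8, -0.4, -1.3]
opening: 0.412
grasp_force: 40.8
```

Run:
```python
from fit import *
im,i,C=snap("wrist","w4.png");d=r.cut_out("bath","wrist");print(pose()[:3,3],r.sense()['tcp_rot'],[(x['p'],x['box']) for x in d])
np.savez("bath1.npz",C=C,m=d[0]["mask"])
```

```text
[386.37598247 165.70965386 227.09237975] [3.14127214e+00 2.02368503e-04 2.96811921e+00] [(0.91, [108.4, 228.7, 294.4, 363.5])]
```

View pics/w4.png

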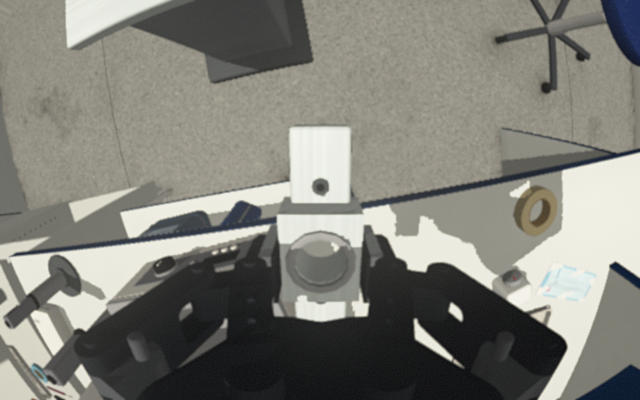

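Run:
```python
from h import *
go(520,150,235,170)
```

```text
delta [-0.1343, 0.0076, -0.0079] rot [0.02, 0.01, 0.06]
```

Emit:
carry_out:
  delta_pos:
    - [-0.05,0.003,-0.005]
    - [-0.1,0.0076,-0.008]
    - [-0.134,0.0076,-0.008]
    - [-0.134,0.0076,-0.008]
    - [-0.134,0.0076,-0.008]
  rot:
    - [0,0,0]
    - [0,0,0]
    - [0,0,0]
    - [0,0,0]
    - [0,0,0]

```text
clock: 7.38
eef_pos: [518.3, 149.9, 234.4]
tcp_rot: [-3.141, -0.002, 2.969]
contact_force: [-0.2, 0.3, -0.6]
opening: 0.413
grasp_force: 40.7
```

Run:
```python
from fit import *
im,i,C=snap("wrist","w5.png");d=r.cut_out("bath","wrist");print(pose()[:3,3],[(x['p'],x['box']) for x in d])
np.savez("bath2.npz",C=C,m=d[0]["mask"])
```

```text
[517.8847172  149.90867511 234.912303  ] [(0.74, [76.1, 112.1, 291.6, 301.3])]
```

View pics/w5.png

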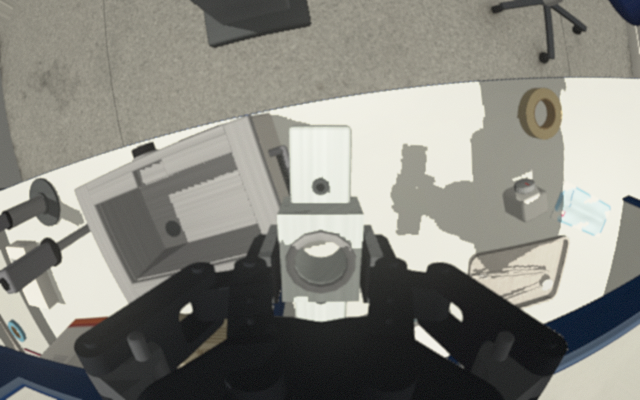

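```bash
cat > edge.py <<'E'
from fit import *
def poly(p,n=30):
    return np.vstack([np.linspace(a,b,n) for a,b in zip(p[:-1],p[1:])])
tank=poly([(-45,-80,0),(45,-80,0),(45,80,0),(-45,80,0),(-45,-80,0)])
outer=poly([(-69,-103,0),(69,-103,0),(69,103,0),(-69,103,0),(-69,-103,0)])
pk=[poly([(s*45,-17,0),(s*60,-17,0),(s*60,17,0),(s*45,17,0)],8) for s in(-1,1)]
def world(P,v):
    c,s=np.cos(v[3]),np.sin(v[3]);return np.c_[v[0]+c*P[:,0]-s*P[:,1],v[1]+s*P[:,0]+c*P[:,1],v[2]+P[:,2]]
def efit(views,P,v0,cap=8,z=None):
    D=[]
    for im,i,C in views:
        e=cv2.Canny(cv2.cvtColor(im,6),30,90);D.append(np.minimum(cv2.distanceTransform(255-e,2,5),cap))
    def cost(q):
        v=np.array(q)*[1,1,1,.01]
        if z is not None:v[2]=z
        k=0
        for d,(im,i,C) in zip(D,views):
            u=np.array([pix(i,C,w) for w in world(P,v)])
            k+=cv2.remap(d.astype(np.float32),u[:,0].astype(np.float32),u[:,1].astype(np.float32),1,borderValue=cap).mean()
        return k/len(views)
    x0=np.array(v0)/[1,1,1,.01];best=None
    for sc in(8,4,2):
        o=minimize(cost,x0,method="Nelder-Mead",options=dict(initial_simplex=np.vstack([x0]+[x0+e for e in np.diag([sc]*4)])));x0=o.x
    v=o.x*[1,1,1,.01]
    if z is not None:v[2]=z
    return v,o.fun
def overlay(im,i,C,v,Ps,f,crop,k):
    q=im.copy();x0,y0,x1,y1=crop;q=cv2.resize(q[y0:y1,x0:x1],None,fx=k,fy=k,interpolation=3)
    for P in Ps:
        for w in world(P,v):
            u=(pix(i,C,w)-[x0,y0])*k
            cv2.circle(q,tuple(int(t) for t in u),1,(0,0,255),-1)
    cv2.imwrite("pics/"+f,q)
E
python3 - <<'E'
from edge import *
i=r.camera_info("wrist");t=r.camera_info("top");s=r.camera_info("scene")
C5=np.load("bath2.npz")['C'];w5=cv2.imread("pics/w5.png");w1=cv2.imread("pics/w1.png");C1=np.load("v1.npz")['C']
c=[atz(i,C5,u,116) for u in((93,192),(229,152),(258,238),(132,283))];print(np.round(c,0))
c=np.array(c);m=c.mean(0);a=np.arctan2(*(c[2]+c[3]-c[0]-c[1])[1::-1]);v0=[m[0],m[1],116,a];print(v0)
V=[(w5,i,C5),(w1,i,C1),(cv2.imread("pics/top0.png"),t,t['pose']),(cv2.imread("pics/scene0.png"),s,s['pose'])]
P=np.vstack([tank,outer])
for n,vv in(("w5",V[:1]),("w1",V[1:2]),("both",V[:2]),("top",V[2:3]),("all",V)):
    print(n,efit(vv,tank,v0,z=116),efit(vv,P,v0,z=116))
b=efit(V,P,v0);print("freez",b)
overlay(*V[0],b[0],[tank,outer]+pk,"o5.png",(60,90,300,310),2.7)
E
```

```text
[[482. -70. 116.]
 [474.  84. 116.]
 [551.  91. 116.]
 [584. -62. 116.]]
[np.float64(522.830236646915), np.float64(10.854385251807273), 116, np.float64(0.08035707727780897)]
w5 (array([5.29441483e+02, 1.14666833e+01, 1.16000000e+02, 1.26624778e-01]), np.float64(1.5205459594726562)) (array([5.29403401e+02, 1.15210155e+01, 1.16000000e+02, 1.27266932e-01]), np.float64(1.8512076139450073))
w1 (array([5.29758954e+02, 1.13646032e+01, 1.16000000e+02, 1.30096370e-01]), np.float64(1.4789090156555176)) (array([5.29999588e+02, 1.13214854e+01, 1.16000000e+02, 1.28479641e-01]), np.float64(1.514932632446289))
both (array([5.29544545e+02, 1.13954091e+01, 1.16000000e+02, 1.27064528e-01]), np.float64(1.507300853729248)) (array([5.29559042e+02, 1.14216501e+01, 1.16000000e+02, 1.26877884e-01]), np.float64(1.700680136680603))
top (array([5.27983938e+02, 1.05061481e+01, 1.16000000e+02, 1.17031853e-01]), np.float64(0.3407372832298279)) (array([5.27533370e+02, 1.03529224e+01, 1.16000000e+02, 1.24863267e-01]), np.float64(0.4265335202217102))
all (array([5.29478906e+02, 1.12209134e+01, 1.16000000e+02, 1.26476146e-01]), np.float64(1.0963808298110962)) (array([5.29542953e+02, 1.13543142e+01, 1.16000000e+02, 1.26113979e-01]), np.float64(1.155007243156433))
freez (array([5.29564431e+02, 1.12912229e+01, 1.15870085e+02, 1.26094774e-01]), np.float64(1.154444932937622))
```

View pics/o5.png

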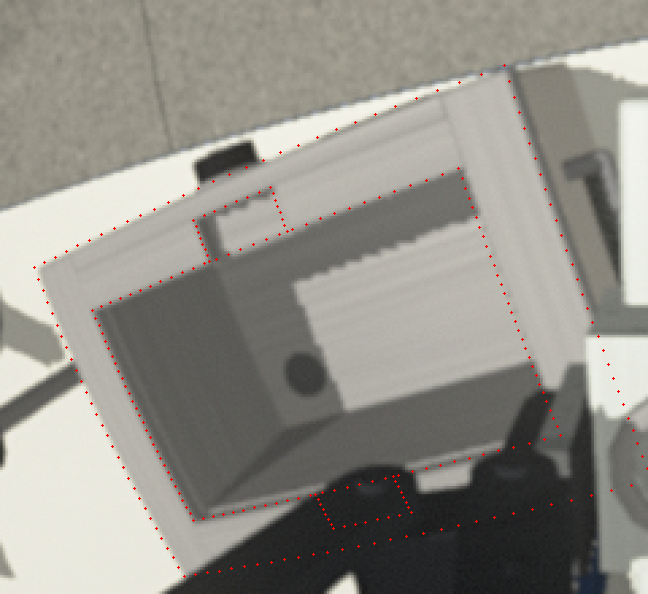

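Run:
```python
from h import *
go(530.6,11.4,165,187.25)
```

```text
delta [-0.0364, -0.1342, 0.0699] rot [-0.01, -0.07, -17.14]
```

Emit:
carry_out:
  delta_pos:
    - [-0.01,-0.04,0]
    - [-0.02,-0.08,0.01]
    - [-0.03,-0.12,0.03]
    - [-0.0364,-0.1342,0.05]
    - [-0.0364,-0.1342,0.07]
    - [-0.0364,-0.1342,0.07]
    - [-0.0364,-0.1342,0.07]
  rot:
    - [0,0,-5]
    - [0,0,-10]
    - [0,0,-15]
    - [0,-0.07,-17.14]
    - [0,-0.07,-17.14]
    - [0,-0.07,-17.14]
    - [0,-0.07,-17.14]

```text
clock: 8.35
eef_pos: [531.6, 11.5, 166.1]
tcp_rot: [-3.141, 0.002, -3.015]
contact_force: [-0.1, -1.4, -1.0]
opening: 0.413
grasp_force: 40.8
```

Run:
```python
from edge import *
im,i,C=snap("wrist","w6.png");P=pose();print(P[:3,3],r.sense()['tcp_rot'])
go(530.6,11.4,137,187.25)
v=[529.5,11.3,116,.1265]
bar=poly([(-57,-14,-8+29+10-0,),(-57,14,31)],20)
overlay(im,i,C,v,[tank,outer]+pk,"o6.png",(200,40,440,260),2.7)
```

```text
[531.92850702  11.57966481 166.30281081] [-3.14129308e+00  2.64358087e-03 -3.01493596e+00]
delta [0.0014, -0.0, 0.0293] rot [-0.02, 0.15, 0.01]
```

View pics/o6.png

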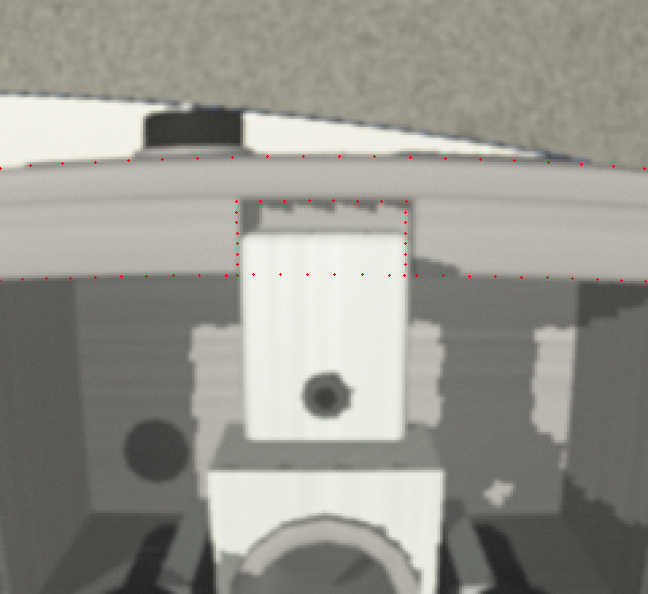

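Run:
```python
from edge import *
i=r.camera_info("wrist");P=pose();C=P@i['hand_eye']
c,s=np.cos(.1265),np.sin(.1265)
f=lambda u,z:(lambda p:(c*(p[0]-529.5)+s*(p[1]-11.3), -s*(p[0]-529.5)+c*(p[1]-11.3)))(atz(i,C,u,z))
for n,u,z in(("bar end",(320.5,126.3),148.3),("bar end lower edge",(320.5,126),138.3),("pocket end",(320.5,114),116),("bar sideL",(290.3,150),148.3),("bar sideR",(350.5,150),148.3),("pockL",(289.3,130),116),("pockR",(352.2,130),116)):
    print(n,np.round(f(u,z),2))
print("tcp",c*(P[0,3]-529.5)+s*(P[1,3]-11.3))
```

```text
bar end [-55.55   0.81]
bar end lower edge [-54.95   0.8 ]
pocket end [-59.88   0.79]
bar sideL [-44.99 -12.66]
bar sideR [-45.03  14.21]
pockL [-51.2  -16.24]
pockR [-51.26  18.11]
tcp 2.444385448601764
```

Bar and pocket are aligned sideways within about 0.2 mm. Front bar edge is at pixel (320,126), pocket end at (320,114), so the bar needs 1.4 mm toward the front.

Emit:
carry_out:
  delta_pos:
    - [0.0014,0,0.008]
    - [0.0014,0,0.016]
    - [0.0014,0,0.022]
    - [0.0014,0,0.027]
    - [0.0014,0,0.0295]
    - [0.0014,0,0.0295]
  rot:
    - [0,0.15,0]
    - [0,0.15,0]
    - [0,0.15,0]
    - [0,0.15,0]
    - [0,0.15,0]
    - [0,0.15,0]

```text
clock: 9.15
eef_pos: [530.3, 10.9, 135.9]
tcp_rot: [-3.141, -0.001, -3.016]
contact_force: [-0.8, -0.4, 0.1]
opening: 0.412
grasp_force: 41.1
```

Emit:
carry_out:
  delta_pos:
    - [0,0,0]
    - [0,0,0]
    - [0,0,0]
    - [0,0,0]
  rot:
    - [0,0,0]
    - [0,0,0]
    - [0,0,0]
    - [0,0,0]
  claw: 0.07

```text
clock: 9.65
eef_pos: [530.2, 10.9, 135.8]
tcp_rot: [-3.141, -0.001, -3.016]
contact_force: [0.3, -0.5, 1.1]
opening: 0.823
grasp_force: 0.0
```

Emit:
carry_out:
  delta_pos:
    - [0,0,-0.02]
    - [0,0,-0.05]
    - [0,0,-0.08]
    - [0.01,0,-0.1]
    - [0.02,0,-0.1]
    - [0.02,0,-0.1]
  rot:
    - [0,0,0]
    - [0,0,0]
    - [0,0,0]
    - [0,0,0]
    - [0,0,0]
    - [0,0,0]

```text
clock: 10.4
eef_pos: [509.3, 8.4, 235.0]
tcp_rot: [-3.142, -0.003, -3.016]
contact_force: [0.1, -0.0, 0.0]
opening: 0.819
grasp_force: 0.0
```

Run:
```python
from edge import *
im,i,C=snap("wrist","w7.png");P=pose();print(P[:3,3])
d=r.cut_out("guide_bar","wrist");print([(x['p'],x['box']) for x in d])
np.savez("bar7.npz",C=C,m=d[0]["mask"])
m=d[0]["mask"].astype(float)
b=fit(MODEL["guide_bar"],[(i,C,m)],[529.5,11.5,108,.126],fixz=108);print(b)
v=[*b[0][:2],108,b[0][3]]
e=lambda x,y,z,n=12:poly([(-x,-y,z),(x,-y,z),(x,y,z),(-x,y,z),(-x,-y,z)],n)
t=np.linspace(0,2*np.pi,40);ring=lambda q,z:np.c_[q*np.cos(t),q*np.sin(t),0*t+z]
overlay(im,i,C,v,[e(57,14,10),e(22,18,26),ring(15.5,29),ring(11.5,29)],"o7.png",(230,80,430,280),2.9)
go(500,-310,270,180)
```

```text
[509.7424834    8.41567871 234.86798635]
[]Traceback (most recent call last):
  File "<stdin>", line 4, in <module>
IndexError: list index out of range
```

```bash
cat > barfit.py <<'E'
from edge import *
e=lambda x,y,z,n=25:poly([(-x,-y,z),(x,-y,z),(x,y,z),(-x,y,z),(-x,-y,z)],n)
t=np.linspace(0,2*np.pi,80);ring=lambda q,z:np.c_[q*np.cos(t),q*np.sin(t),0*t+z]
BP=np.vstack([e(57,14,10)[:25*3],e(57,14,10)[75:],e(22,18,26),ring(15.5,29),ring(11.5,29)])
E
python3 - <<'E'
from barfit import *
im,i,C=snap("wrist","w7.png");P=pose();np.savez("v7.npz",C=C)
print(efit([(im,i,C)],BP,[529.5,11.5,108,.126],z=108),efit([(im,i,C)],BP,[529.5,11.5,108,.126]))
print(efit([(im,i,C)],ring(15.5,29),[529.5,11.5,108,.126],z=108,cap=5))
print(efit([(im,i,C)],np.vstack([tank]),[529.5,11.5,116,.126],z=116))
print([(x['p'],x['box']) for x in r.cut_out("guide_bar","wrist")])
go(430,-200,290,180)
E
```

```text
(array([5.28770462e+02, 1.15155863e+01, 1.08000000e+02, 1.31047182e-01]), np.float64(1.0794070959091187)) (array([5.29312262e+02, 1.15041775e+01, 1.06698532e+02, 1.28739986e-01]), np.float64(1.0493682622909546))
(array([5.28544488e+02, 1.17060154e+01, 1.08000000e+02, 2.03747807e-01]), np.float64(0.26801759004592896))
(array([5.29218665e+02, 1.10129881e+01, 1.16000000e+02, 1.26318183e-01]), np.float64(1.6558949947357178))
[(0.8, [297.2, 142.7, 344.5, 275.8])]
delta [0.1061, -0.1967, -0.0547] rot [-0.01, -0.14, 7.21]
```

Emit:
carry_out:
  delta_pos:
    - [0.02,-0.04,-0.03]
    - [0.04,-0.09,-0.055]
    - [0.06,-0.14,-0.055]
    - [0.08,-0.19,-0.055]
    - [0.075,-0.24,-0.055]
    - [0.07,-0.25,-0.055]
    - [0.07,-0.25,-0.055]
    - [0.07,-0.25,-0.055]
  rot:
    - [0,-0.1,2]
    - [0,-0.1,4]
    - [0,-0.1,6]
    - [0,-0.1,7.2]
    - [0,-0.1,7.2]
    - [0,-0.1,7.2]
    - [0,-0.1,7.2]
    - [0,-0.1,7.2]

```text
clock: 11.6
eef_pos: [472.3, -247.1, 290.5]
tcp_rot: [3.141, -0.001, -3.14]
contact_force: [-0.6, -0.5, 0.3]
opening: 0.822
grasp_force: 0.0
```

Run:
```python
from h import *
im,i,C=snap("wrist","w8.png");print(pose()[:3,3],r.sense()['tcp_rot']);np.savez("v8.npz",C=C)
print("expect small top",pix(i,C,[490,-312,156]),"big",pix(i,C,[538,-196,204]),"stand",pix(i,C,[490,-311,0]))
for t in("probe","probe_stand","ring_underside"):
    for d in r.recognise(t,"wrist"): print(t,round(d["p"],2),np.round(d["box"]))
go(450,-330,290,180)
```

```text
[ 472.38495427 -247.06538744  290.69765969] [ 3.14122802e+00 -3.08924981e-04 -3.14001569e+00]
expect small top [245.63820886 204.6047647 ] big [383.8692277  281.68400513] stand [272.73121747 168.11749653]
probe 0.93 [236. 172. 280. 217.]
probe 0.56 [354. 204. 397. 292.]
probe_stand 0.7 [245. 138. 305. 199.]
ring_underside 0.9 [238. 174. 276. 220.]
ring_underside 0.66 [351. 202. 398. 291.]
delta [0.0226, -0.0825, 0.0011] rot [-0.01, 0.02, 0.08]
```

Run:
```python
import cv2
a=cv2.imread("pics/w8.png")[125:305,225:415];cv2.imwrite("pics/c8.png",cv2.resize(a,None,fx=3.3,fy=3.3,interpolation=3))
```

```text
(no output)
```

View pics/c8.png

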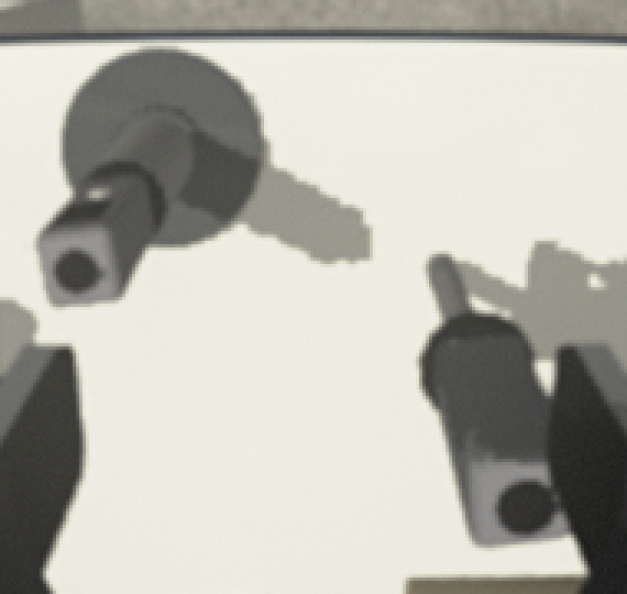

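Two probe candidates: (249,204) standing in the round-footed stand, and (376,252) standing free, which is clearly longer and thicker. The job's probe is the one in the stand.

Emit:
carry_out:
  delta_pos:
    - [0,-0.03,0]
    - [0,-0.06,0.02]
    - [-0.015,-0.07,0.05]
    - [-0.015,-0.07,0.06]
    - [-0.015,-0.07,0.06]
  rot:
    - [0,0,0]
    - [0,0,0]
    - [0,0,0]
    - [0,0,0]
    - [0,0,0]

```text
clock: 12.42
eef_pos: [487.0, -317.5, 230.5]
tcp_rot: [3.141, -0.001, -3.141]
contact_force: [-0.4, -1.0, 0.1]
opening: 0.82
grasp_force: 0.0
```

```bash
cat > pr.py <<'E'
from edge import *
sq=lambda h,z,n=25:poly([(-h,-h,z),(h,-h,z),(h,h,z),(-h,h,z),(-h,-h,z)],n)
E
python3 - <<'E'
from pr import *
im,i,C=snap("wrist","w9.png");np.savez("v9.npz",C=C);print(pose()[:3,3])
for d in r.recognise("probe","wrist"): print(round(d["p"],2),np.round(d["box"]))
w8=cv2.imread("pics/w8.png");C8=np.load("v8.npz")['C']
top8=[(225+x/3.3,125+y/3.3) for x,y in((40,243),(115,235),(123,297),(56,305))]
c=np.array([atz(i,C8,u,156) for u in top8]);print(c.round(1))
V=[(w8,i,C8),(im,i,C)]
for y0 in(-.3,-.1,.1,.3):
  v0=[c[:,0].mean(),c[:,1].mean(),156,y0]
  print(y0,[ (np.round(a,3),round(b,2)) for a,b in(efit(V[:1],sq(11,0),v0,z=156,cap=4),efit(V[1:],sq(11,0),v0,z=156,cap=4),efit(V,sq(11,0),v0,cap=4))])
t=np.linspace(0,2*np.pi,60);F=np.c_[42*np.cos(t),42*np.sin(t),0*t]
print("foot",efit(V[1:],F,[490,-311,8,0],z=5,cap=6))
overlay(*V[1],efit(V,sq(11,0),v0,cap=4)[0],[sq(11,0,8)],"o9.png",(230,80,430,280),2.9)
E
```

```text
[ 487.3827406  -317.70698909  231.42961822]
0.91 [315. 171. 351. 230.]
0.7 [418. 208. 509. 280.]
[[ 484.6 -319.4  156. ]
 [ 482.2 -298.7  156. ]
 [ 499.5 -297.5  156. ]
 [ 502.2 -316.3  156. ]]
-0.3 [(array([ 4.76795e+02, -2.99820e+02,  1.56000e+02,  1.30000e-02]), np.float64(1.04)), (array([ 4.83889e+02, -3.08606e+02,  1.56000e+02, -2.27000e-01]), np.float64(1.36)), (array([ 4.91586e+02, -3.09758e+02,  1.52951e+02,  1.43000e-01]), np.float64(0.7))]
-0.1 [(array([ 4.90460e+02, -3.09422e+02,  1.56000e+02,  1.62000e-01]), np.float64(0.78)), (array([ 4.88993e+02, -3.09957e+02,  1.56000e+02,  1.39000e-01]), np.float64(0.72)), (array([ 4.91609e+02, -3.09755e+02,  1.52952e+02,  1.43000e-01]), np.float64(0.7))]
0.1 [(array([ 4.90508e+02, -3.09358e+02,  1.56000e+02,  1.79000e-01]), np.float64(0.78)), (array([ 4.89018e+02, -3.09951e+02,  1.56000e+02,  1.40000e-01]), np.float64(0.72)), (array([ 4.91541e+02, -3.09759e+02,  1.53085e+02,  1.44000e-01]), np.float64(0.7))]
0.3 [(array([ 4.90531e+02, -3.09334e+02,  1.56000e+02,  1.74000e-01]), np.float64(0.78)), (array([ 4.89911e+02, -3.09838e+02,  1.56000e+02,  1.45000e-01]), np.float64(0.74)), (array([ 4.91489e+02, -3.09765e+02,  1.53251e+02,  1.44000e-01]), np.float64(0.7))]
foot (array([ 4.91356306e+02, -3.09300835e+02,  5.00000000e+00,  9.60834419e-03]), np.float64(0.6925047636032104))
```

Run:
```python
from h import *
go(491,-309.7,136,188.2)
```

```text
delta [-0.0032, 0.0083, 0.096] rot [-0.04, 0.06, -8.14]
```

Emit:
carry_out:
  delta_pos:
    - [-0.002,0.004,0]
    - [-0.0032,0.008,0]
    - [-0.0032,0.0083,0.02]
    - [-0.0032,0.0083,0.05]
    - [-0.0032,0.0083,0.08]
    - [-0.0032,0.0083,0.096]
    - [-0.0032,0.0083,0.096]
    - [-0.0032,0.0083,0.096]
  rot:
    - [0,0,-4]
    - [0,0.06,-8.14]
    - [0,0.06,-8.14]
    - [0,0.06,-8.14]
    - [0,0.06,-8.14]
    - [0,0.06,-8.14]
    - [0,0.06,-8.14]
    - [0,0.06,-8.14]

```text
clock: 13.52
eef_pos: [491.5, -310.5, 136.3]
tcp_rot: [-3.14, 0.001, -2.999]
contact_force: [0.4, -0.4, 0.2]
opening: 0.823
grasp_force: 0.0
```

Emit:
carry_out:
  delta_pos:
    - [0,0,0]
    - [0,0,0]
    - [0,0,0]
    - [0,0,0]
    - [0,0,0]
    - [0,0,0]
  rot:
    - [0,0,0]
    - [0,0,0]
    - [0,0,0]
    - [0,0,0]
    - [0,0,0]
    - [0,0,0]
  claw: 0.01
  grip_force: 40

```text
clock: 14.28
eef_pos: [491.0, -310.3, 135.5]
tcp_rot: [-3.141, -0.0, -2.999]
contact_force: [-0.9, 0.0, 5.7]
opening: 0.253
grasp_force: 41.0
```

Run:
```python
from h import *
s=r.sense();print(s['eef_pos'],s['tcp_rot'],s['opening'],s['grasp_force'],s['contact_force'],s['wrist_torque'])
snap("wrist","w10.png")
```

```text
[ 490.99801805 -310.25872493  135.45142885] [-3.14095951e+00 -3.26033354e-04 -2.99921160e+00] 0.2532787078583163 40.997788310050964 [-0.89037338  0.04076985  5.74423994] [0.15456506 0.22064583 0.06377109]
```

Emit:
carry_out:
  delta_pos:
    - [0,0,-0.01]
    - [0,0,-0.03]
    - [0,0,-0.055]
    - [0,0,-0.08]
    - [0,0,-0.11]
    - [0,0,-0.14]
    - [0,0,-0.15]
    - [0,0,-0.15]
  rot:
    - [0,0,0]
    - [0,0,0]
    - [0,0,0]
    - [0,0,0]
    - [0,0,0]
    - [0,0,0]
    - [0,0,0]
    - [0,0,0]

```text
clock: 15.32
eef_pos: [490.9, -310.0, 285.1]
tcp_rot: [-3.141, -0.0, -2.999]
contact_force: [-0.4, 0.8, -1.5]
opening: 0.254
grasp_force: 40.2
```

Run:
```python
from h import *
s=r.sense();print(s['eef_pos'],s['tcp_rot'],s['opening'],s['contact_force'])
im,i,C=snap("wrist","w11.png")
for t in("probe","probe_tip","ring_underside","probe_stand"):
    for d in r.recognise(t,"wrist"): print(t,round(d["p"],2),np.round(d["box"],1))
P=pose();tip=P[:3,3]+[0,0,8-135.5];print("tip expected",tip,pix(i,C,tip),"ring",pix(i,C,tip+[0,0,80]))
go(430,-100,286,188.2);go(450,11,286,188.2)
```

```text
[ 490.90669534 -310.01758922  285.12004783] [-3.14097540e+00 -2.31005887e-04 -2.99925315e+00] 0.2541227488392042 [-0.39819246  0.78956797 -1.51962039]
probe 0.96 [395.4 203.9 462.3 279.2]
probe 0.64 [294.6 182.9 348.8 312.2]
probe_tip 0.92 [394.7 200.4 466.4 276.5]
probe_tip 0.84 [287.1 181.9 349.6 317.8]
ring_underside 0.78 [291.  180.5 349.8 314.7]
ring_underside 0.63 [392.5 203.2 463.8 277.2]
probe_stand 0.56 [291.1 126.2 353.3 183.9]
tip expected [ 490.43835619 -309.71882253  156.2272562 ] [319.92043076 186.4805194 ] ring [319.56812398 222.55449219]
delta [0.0301, 0.2162, -0.002] rot [0.06, -0.13, -0.04]
delta [-0.0055, 0.3232, -0.0019] rot [0.06, -0.13, -0.04]
```

Emit:
carry_out:
  delta_pos:
    - [0.01,0.03,0]
    - [0.02,0.07,0]
    - [0.03,0.12,0]
    - [0.03,0.17,0]
    - [0.03,0.216,0]
    - [0.015,0.265,0]
    - [0.002,0.305,0]
    - [-0.0055,0.323,0]
  rot:
    - [0,0,0]
    - [0,0,0]
    - [0,0,0]
    - [0,0,0]
    - [0,0,0]
    - [0,0,0]
    - [0,0,0]
    - [0,0,0]

```text
clock: 16.58
eef_pos: [450.3, 12.4, 284.4]
tcp_rot: [3.141, -0.001, -2.997]
contact_force: [-0.4, -1.1, -1.4]
opening: 0.252
grasp_force: 40.3
```

Run:
```python
from h import *
print(pose()[:3,3]);go(529,11.4,286,188.2)
```

```text
[450.33062609  12.43772846 284.4365876 ]
delta [-0.0777, -0.0123, -0.0017] rot [0.01, -0.08, 0.06]
```

Emit:
carry_out:
  delta_pos:
    - [-0.02,-0.004,-0.002]
    - [-0.045,-0.009,-0.002]
    - [-0.07,-0.012,-0.002]
    - [-0.0777,-0.0123,-0.002]
    - [-0.0777,-0.0123,-0.002]
    - [-0.0777,-0.0123,-0.002]
  rot:
    - [0,0,0]
    - [0,0,0]
    - [0,0,0]
    - [0,0,0]
    - [0,0,0]
    - [0,0,0]

```text
clock: 17.32
eef_pos: [528.2, 9.3, 286.6]
tcp_rot: [-3.141, -0.002, -2.999]
contact_force: [0.2, 0.1, -0.6]
opening: 0.253
grasp_force: 40.3
```

Run:
```python
from barfit import *
s=r.sense();print(s['eef_pos'],s['tcp_rot'],s['opening'])
im,i,C=snap("wrist","w12.png");np.savez("v12.npz",C=C)
v,f=efit([(im,i,C)],np.vstack([e(57,14,10)[75:],e(57,14,10)[:25],e(22,18,26)]),[529,11.5,108,.126],z=108,cap=6);print("bar",v,f)
p=pose();tip=p[:3,3]+[0,0,8-135.5]
# overlay: bar model red, predicted rod tip & ring circles
q=cv2.resize(im[130:280,235:405],None,fx=3.7,fy=3.7,interpolation=3)
def dots(W,c):
    for w in W:
        u=(pix(i,C,w)-[235,130])*3.7;cv2.circle(q,(int(u[0]),int(u[1])),1,c,-1)
dots(world(np.vstack([ring(11.5,29),ring(15.5,29),e(57,14,10),e(22,18,26)]),v),(0,0,255))
dots(ring(5,0)+tip,(0,255,0));dots(ring(15,80)+tip,(255,0,0))
cv2.imwrite("pics/o12.png",q)
```

```text
[528.22512779   9.31024092 286.58020307] [-3.14147605e+00 -1.74463662e-03 -2.99922568e+00] 0.25342584836993587
bar [5.28775399e+02 1.11777895e+01 1.08000000e+02 1.30358271e-01] 0.8732682466506958
```

View pics/o12.png

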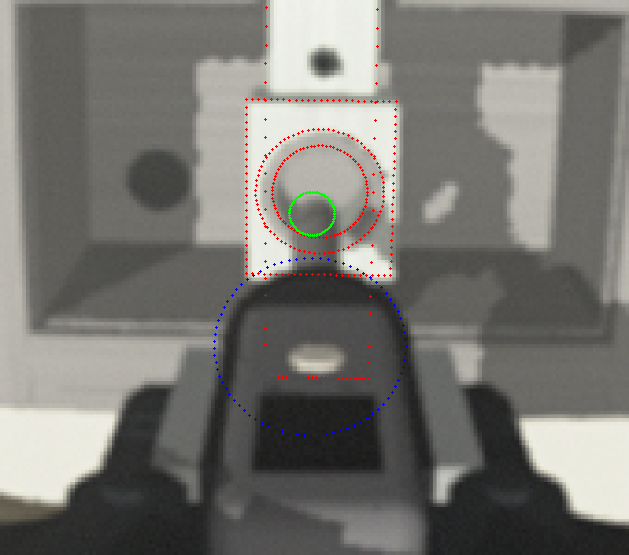

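The overlay shows the bar model on the bar, the hole at about crop (321,191) and the rod tip at about (317,213). The rod needs about 1 mm toward +y, and I'm now measuring the x offset from gray profiles.

Run:
```python
from barfit import *
s=r.sense();print(s['clock'],s['eef_pos'],s['tcp_rot'])
g=cv2.cvtColor(cv2.imread("pics/w12.png"),6);i=r.camera_info("wrist");C=np.load("v12.npz")['C']
print("rows176-204 at cols 319-322",g[162:204,319:323].mean(1).round().astype(int).tolist())
for rr in(186,190,194,198,201):print(rr,g[rr,305:338].tolist())
p=C@np.linalg.inv(i['hand_eye']);tip=p[:3,3]+[0,0,8-135.5];print("pred tip front/back edge",pix(i,C,tip+[-5,0,0]),pix(i,C,tip),pix(i,C,tip+[5,0,0]))
hole=np.array([528.8,11.2,137]);print("pred hole front/c/back",pix(i,C,hole-[11.5,0,0]),pix(i,C,hole),pix(i,C,hole+[11.5,0,0]),pix(i,C,hole-[15.5,0,0]))
```

```text
17.375 [528.31505258   9.28984427 286.74210016] [-3.14145454e+00 -1.38446393e-03 -2.99928180e+00]
rows176-204 at cols 319-322 [234, 234, 230, 211, 186, 178, 176, 173, 172, 176, 180, 182, 182, 180, 181, 180, 180, 178, 180, 179, 172, 149, 121, 104, 97, 91, 96, 99, 100, 101, 100, 100, 99, 99, 98, 99, 99, 99, 90, 74, 54, 44]
186 [218, 191, 179, 172, 153, 126, 111, 109, 105, 110, 116, 121, 116, 110, 102, 99, 96, 90, 87, 105, 131, 150, 154, 150, 151, 149, 143, 134, 118, 110, 120, 140, 153]
190 [234, 229, 215, 191, 182, 172, 151, 129, 116, 107, 108, 111, 110, 110, 108, 103, 97, 92, 87, 85, 92, 117, 141, 147, 140, 123, 108, 98, 100, 108, 116, 125, 138]
194 [233, 234, 234, 231, 227, 219, 202, 181, 153, 128, 115, 113, 112, 112, 106, 104, 96, 90, 84, 83, 89, 115, 145, 164, 156, 136, 118, 115, 124, 133, 142, 146, 146]
198 [235, 232, 233, 234, 232, 233, 235, 233, 201, 148, 121, 113, 111, 110, 106, 103, 96, 90, 85, 84, 94, 136, 191, 223, 229, 229, 231, 233, 233, 235, 233, 216, 176]
201 [235, 233, 234, 234, 233, 234, 236, 231, 190, 129, 100, 96, 92, 89, 79, 74, 73, 71, 71, 71, 81, 120, 179, 226, 238, 237, 236, 234, 233, 233, 234, 234, 234]
pred tip front/back edge [320.26721272 181.82711915] [319.39972151 187.6409571 ] [318.54129458 193.39541887]
pred hole front/c/back [323.36111963 169.56589832] [321.49062281 182.01374608] [319.65721573 194.21206813] [324.01948388 165.18393006]
```

Emit:
carry_out:
  delta_pos:
    - [0,0.0016,0]
    - [0,0.0016,0]
    - [0,0.0016,0.01]
    - [0,0.0016,0.01]
  rot:
    - [0,0,0]
    - [0,0,0]
    - [0,0,0]
    - [0,0,0]

```text
clock: 17.88
eef_pos: [528.3, 10.9, 275.7]
tcp_rot: [-3.142, -0.003, -2.999]
contact_force: [0.7, -0.2, -0.9]
opening: 0.258
grasp_force: 40.3
```

```bash
cat > chk.py <<'E'
from barfit import *
import sys
s=r.sense();print(s['clock'],s['eef_pos'].round(2),s['tcp_rot'].round(4),s['contact_force'].round(1))
im,i,C=snap("wrist",sys.argv[1]);g=cv2.cvtColor(im,6).astype(float)
v,f=efit([(im,i,C)],np.vstack([e(57,14,10)[75:],e(57,14,10)[:25],e(22,18,26)]),[529,11.5,108,.126],z=108,cap=6);print("bar",v.round(3),round(f,2))
hole=np.array([v[0],v[1],137]);p=pose();tip=p[:3,3]+[0,0,8-135.5]
print("hole px",pix(i,C,hole),"pred tip px",pix(i,C,tip),"front",pix(i,C,tip+[-5,0,0]))
print("col320",[int(x) for x in g[158:206,319:322].mean(1)])
for rr in(190,194,197,200):print(rr,g[rr,305:338].astype(int).tolist())
E
python3 chk.py w13.png
```

```text
17.875 [528.26  10.89 275.74] [-3.1416e+00 -2.6000e-03 -2.9992e+00] [ 0.7 -0.2 -0.9]
bar [5.29217e+02 1.12390e+01 1.08000e+02 1.22000e-01] 0.9
hole px [319.6785245  185.42959028] pred tip px [319.35197039 188.20359384] front [320.22011192 182.3845077 ]
col320 [141, 170, 218, 234, 235, 235, 234, 236, 232, 215, 183, 177, 178, 174, 169, 171, 177, 180, 180, 181, 179, 180, 178, 178, 171, 150, 122, 104, 99, 94, 96, 100, 102, 103, 101, 101, 100, 101, 100, 100, 100, 99, 91, 76, 50, 40, 44, 46]
190 [175, 171, 153, 130, 112, 108, 103, 103, 103, 105, 108, 111, 109, 109, 107, 103, 98, 92, 85, 85, 94, 117, 136, 134, 118, 106, 98, 93, 99, 106, 115, 128, 137]
194 [203, 183, 178, 172, 159, 144, 127, 113, 109, 110, 113, 114, 113, 111, 105, 101, 96, 89, 86, 84, 84, 96, 105, 101, 97, 96, 99, 103, 111, 120, 131, 142, 148]
197 [233, 230, 222, 203, 186, 178, 174, 169, 148, 129, 115, 115, 110, 107, 105, 100, 97, 89, 84, 81, 88, 118, 149, 158, 138, 119, 114, 121, 129, 140, 143, 145, 145]
200 [233, 233, 232, 230, 232, 227, 222, 196, 158, 123, 111, 111, 109, 104, 97, 89, 87, 85, 82, 79, 84, 106, 137, 161, 178, 206, 219, 211, 205, 209, 203, 187, 165]
```

Emit:
carry_out:
  delta_pos:
    - [0,0,0.01]
    - [0,0,0.02]
    - [0,0,0.025]
    - [0,0,0.025]
  rot:
    - [0,-0.15,0]
    - [0,-0.15,0]
    - [0,-0.15,0]
    - [0,-0.15,0]

```text
clock: 18.42
eef_pos: [528.7, 10.9, 251.2]
tcp_rot: [-3.142, 0.001, -2.999]
contact_force: [0.6, -0.2, -0.4]
opening: 0.256
grasp_force: 40.3
```

```bash
python3 chk.py w14.png
```

```text
18.425 [528.65  10.88 251.25] [-3.1415e+00  8.0000e-04 -2.9993e+00] [ 0.6 -0.2 -0.4]
bar [5.29093e+02 1.13730e+01 1.08000e+02 1.38000e-01] 1.11
hole px [319.86767971 192.3697798 ] pred tip px [319.364682  187.6763732] front [320.23317767 181.85695734]
col320 [238, 234, 216, 171, 140, 150, 193, 227, 234, 235, 235, 234, 235, 232, 222, 194, 175, 176, 176, 173, 173, 176, 179, 180, 174, 150, 119, 105, 99, 94, 97, 100, 101, 101, 101, 101, 100, 101, 100, 99, 100, 99, 91, 75, 50, 42, 44, 47]
190 [153, 131, 120, 127, 145, 161, 174, 173, 160, 137, 114, 109, 110, 112, 107, 102, 95, 92, 83, 83, 97, 134, 168, 177, 176, 167, 147, 118, 105, 127, 157, 172, 174]
194 [153, 129, 115, 110, 107, 107, 110, 116, 116, 110, 114, 115, 112, 108, 105, 102, 93, 90, 86, 81, 86, 106, 126, 126, 110, 100, 96, 95, 97, 117, 152, 172, 176]
197 [166, 147, 121, 109, 106, 103, 102, 104, 103, 110, 113, 115, 111, 108, 103, 101, 94, 90, 85, 82, 81, 86, 95, 99, 100, 98, 98, 95, 95, 99, 113, 125, 138]
200 [179, 170, 157, 136, 126, 112, 105, 105, 105, 111, 110, 113, 107, 105, 99, 88, 88, 84, 84, 82, 82, 91, 103, 104, 99, 100, 101, 100, 100, 105, 108, 112, 127]
```

Emit:
carry_out:
  delta_pos:
    - [0,0,0.01]
    - [0,0,0.02]
    - [0,0,0.03]
    - [0,0,0.04]
    - [0,0,0.048]
    - [0,0,0.054]
    - [0,0,0.0565]
    - [0,0,0.0565]
  rot:
    - [0,0,0]
    - [0,0,0]
    - [0,0,0]
    - [0,0,0]
    - [0,0,0]
    - [0,0,0]
    - [0,0,0]
    - [0,0,0]

```text
clock: 19.48
eef_pos: [529.1, 10.9, 195.3]
tcp_rot: [-3.141, 0.002, -2.999]
contact_force: [0.5, 0.1, -1.5]
opening: 0.25
grasp_force: 40.3
```

Emit:
carry_out:
  delta_pos:
    - [0,0,0]
    - [0,0,0]
    - [0,0,0]
    - [0,0,0]
  rot:
    - [0,0,0]
    - [0,0,0]
    - [0,0,0]
    - [0,0,0]

```text
clock: 19.98
eef_pos: [529.1, 10.9, 195.4]
tcp_rot: [-3.141, 0.002, -2.999]
contact_force: [-0.1, -0.8, -1.4]
opening: 0.253
grasp_force: 40.3
```

```bash
python3 chk.py w15.png
```

```text
19.975 [529.06  10.91 195.42] [-3.1414e+00  2.0000e-03 -2.9992e+00] [-0.1 -0.8 -1.4]
bar [5.29001e+02 1.14240e+01 1.08000e+02 1.28000e-01] 1.3
hole px [319.84085762 217.2156769 ] pred tip px [319.42591376 187.08154887] front [320.29399183 181.26828964]
col320 [145, 103, 95, 83, 69, 62, 59, 61, 71, 86, 112, 166, 227, 236, 237, 236, 233, 214, 166, 136, 129, 130, 140, 177, 223, 234, 236, 235, 235, 234, 235, 235, 234, 232, 213, 173, 166, 177, 179, 176, 165, 140, 104, 71, 50, 46, 48, 52]
190 [234, 233, 232, 232, 232, 233, 234, 233, 232, 230, 229, 230, 231, 233, 234, 234, 236, 237, 235, 234, 232, 233, 232, 232, 233, 234, 235, 234, 235, 234, 233, 232, 232]
194 [233, 232, 230, 223, 216, 210, 202, 195, 183, 171, 167, 169, 169, 167, 166, 165, 167, 165, 161, 149, 143, 142, 154, 175, 187, 192, 197, 212, 230, 235, 234, 232, 230]
197 [218, 201, 183, 177, 179, 180, 183, 184, 183, 182, 180, 178, 177, 174, 176, 175, 179, 180, 179, 184, 183, 182, 180, 180, 177, 173, 166, 158, 153, 172, 208, 227, 231]
200 [176, 180, 181, 181, 176, 175, 175, 173, 161, 145, 136, 131, 122, 115, 106, 101, 105, 115, 125, 132, 135, 143, 148, 158, 168, 173, 173, 175, 177, 175, 167, 156, 142]
```

```bash
python3 -c "
from rig import r
print(r.sign_off())"
```

```text
the job is handed in; nothing more can be done
None
```

I laid the guide bar in both pockets and let go of it. The smaller probe is held upright in the hole, with its ring about 11 mm above the mouth and within about 1.5 mm of centre by my measurement. No contact showed in the force readings. I handed the job in at about 20 s, but the judge's result was not shown.

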